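# True up the pile of saucers and seat the mug on top

### The job

The four saucers are piled crookedly. Tap the pile gently at its edges, without taking it apart or shoving it away from its spot, until all the rims line up; then set the green mug down gently, upright, in the round hollow of the top saucer, leaving the pile straight. Leave the tin, the lidded box, and the basket with the paddle where they are.

Things in the scene. Friction and masses are not known exactly. Their poses are not given: they have to be found in the camera images.
- saucer0_mid (a point): bottom one of four like cream melamine saucers with a thin dark rim line, piled on the shelf top (height 0): round, 150 mm across, 16.5 mm high, about 110 g. Point on its axis 8.5 mm above its underside; z up, yaw means nothing. The rim is an upright edge, 13.5 to 16.5 mm above the underside; the foot ring is 72 mm across
- saucer1_mid (a point): second saucer from the bottom, like saucer0_mid. Its foot rests in the flat well (94 mm across, 9 mm above the underside) of the saucer below, where it can slide about 10 mm sideways; each saucer adds 9 mm, the pile is 43.5 mm high. Starts 7 to 10 mm off the centre of the one below, in any direction
- saucer2_mid (a point): third saucer from the bottom, like saucer1_mid; it starts 7 to 10 mm off the centre of the one below, in any direction
- saucer3_mid (a point): top saucer, like saucer1_mid; starts 7 to 10 mm off the one below. In the middle of its well is the round hollow for a mug: 50 mm across at the top, narrowing to 42 mm at its floor, 4 mm deep; the floor lies 5 mm above the saucer's underside, 3.5 mm below this point
- mug_mid (a point): green melamine mug, about 140 g, upright on the shelf: 85 mm high, body 66 mm across, walls 4 mm, straight from 20 mm up; below, it rounds in (46 mm across 4 mm up) to a flat foot 36 mm across. Point on its axis, half-way up (42.5 mm). z up; the loop handle, 8 mm thick, sticks out to +y to 62 mm from the axis, 18 to 70 mm up
- mug_base (a point): centre of the underside of the mug, on its axis; same axes as mug_mid
- tin_mid (a point): bystander: round steel tin with slip lid, 97 mm across, 80 mm high; the point is its centre, 40 mm up
- flap_box_mid (a point): bystander: purple plastic box with its hinged flap closed, 111 (x) x 156 (y) x 70 mm high; the point is its centre, 35 mm up
- basket: bystander: clear plastic basket, open at the top, 138 (x) x 308 (y) x 70 mm high; origin at the centre of its underside
- paddle: bystander: wooden stirring paddle lying in the basket, 250 mm long along its x, 13 mm thick; origin at mid-length on its underside
Not all that is in view belongs to the job. Leave any pink or purple look-alike of the part that bears saucer0_mid alone.

How it is judged:
By the outcome, as a careful person would: the job done as asked, in the order asked, and still so for the second after the job is handed in, with the robot touching nothing.
It also fails if it takes over 67 s, if anything falls off the work surface, if the arm or the gripper's body presses on something with over 40 N, if the wrist force passes 120 N, or if a joint passes its speed limit or range.

### The arm

A 7-joint arm with a two-finger parallel gripper is mounted at the origin on the work surface. World frame = base frame: x ahead of the robot, y to its left, z up, the work surface at z = 0. Lengths are in mm, angles in rad, forces in N, time in s.
With the tool pointing down it reaches from about 400 to 850 mm from the base axis. Payload 4.4 kg.
Tool frame: the origin (TCP) lies midway between the tips of the shut fingers; the grasp point (between the pads) lies 19 mm behind it; z points along the fingers, y is the direction in which the jaws open and shut (so a half turn about z gives the same grasp; the last joint's range is limited). The gripper opens to 94 mm and grips with 3 to 60 N. Pads are 16 mm wide; open, the fingers measure 119 mm over their backs; the gripper's body (75 mm by 177 mm) begins 78 mm behind the grasp point.
Start: joints at [-1.246, 0.628, 0.038, 1.517, -0.027, 0.996, -0.02], TCP at [247.58, 601.017, 205.478] pointing down, gripper open.
Joint ranges: [-3.06, 3.06], [-0.37, 2.12], [-1.25, 1.32], [0.18, 2.47], [-1.1, 4.24], [0.23, 1.98], [-2.94, 2.94]. Speed limits (rad/s): [2.57, 2.57, 3.14, 3.14, 3.14, 3.14, 3.14].

### API

Orientations are given as a rotation vector (axis times angle).
In Python, from rig import * gives the robot as it stands. Calls block until the motion is done:
- move_ptp(position, orientation): joint-space move of the TCP to a pose.
- move_linear(position, velocity=150, orientation=None, contact_N=None): straight line of the TCP; orientation=None keeps the orientation; velocity is the mean speed in mm/s. With contact_N (N) it stops when the force on the tool has changed by that much, and returns True; else False.
- goto_joints(angles): joint-space move.
- ungrasp() and clamp(): open the fingers fully, or close them until they stop; the grip force is fixed at half the most.
- dwell(seconds).
- inverse_kinematics(position, orientation): joint angles nearest the present ones, or None.
- read_camera(name): name is "scene" or "top"; returns a dict with "color" (480x640x3 uint8, blue, green, red), "range_z" (480x640 float32, mm along the optical axis (not along the pixel's ray), 0 where there is no reading), "intrinsics" (3x3 intrinsics, pixels), "R" (3x3) and "t" (3): a world point X has camera coordinates R X + t. Camera axes: x right, y down, z forward; pixel columns grow to the right and rows downward; lengths in mm; the calibration is good to about 2 mm. A picture is of the moment at which its call begins.
A pose or a line that the arm cannot do raises PlanningError and nothing moves.
- job_done(): hands the job in, once; it reports no verdict.
Readings, each from a call of its own:
- read_time(): time.
- read_joint_pos(): joint angles.
- read_qvel(): joint speeds.
- read_joint_torque(): joint torques, N m.
- read_eef_pos(): TCP position.
- read_tcp_rot(): TCP orientation.
- read_ft_force(): force on the tool from outside, world axes, zero at the start.
- read_moment(): the same for the moment, N m.
- read_finger_gap(): finger opening in mm.
Only numpy, scipy, OpenCV 4.12 (cv2) and the standard library are available. Lean on these libraries where they do the work, as an engineer would, in place of code of your own. Each camera call takes 0.05 s, during which the arm holds its last target. There are 200 camera calls.

## Working session

There is one attempt and no reset: what is moved stays moved. The work goes in short steps, each a Python script; the robot and the scene stay as the last script left them, time stands still between calls to the robot, and variables do not carry over. Pictures are saved under pics/ and viewed, about 8 in all and at most 12, crops included, and the job is handed in when it is done.

```bash
mkdir -p pics; ls; python3 - <<'E'
from rig import *
import cv2,numpy as np
for n in("top","scene"):
    c=read_camera(n); cv2.imwrite(f"pics/{n}0.png",c["color"]); np.savez(f"pics/{n}0.npz",**c)
    R=c["R"];print(n,c["intrinsics"].tolist(),(-R.T@c["t"]).round(),R.round(3).tolist())
print(read_time(),read_tcp_rot(),read_finger_gap())
E
```

```text
pics
top [[512.7440746309998, 0.0, 318.3788683595676], [0.0, 512.7440746309998, 237.82922087632053], [0.0, 0.0, 1.0]] [ 467.   34. 1554.] [[-0.001, -1.0, 0.012], [-0.998, -0.0, -0.07], [0.07, -0.012, -0.997]]
scene [[589.3416429416073, 0.0, 306.53533716601623], [0.0, 589.3416429416073, 241.1889498074563], [0.0, 0.0, 1.0]] [1117. -530. 1159.] [[0.713, 0.702, 0.012], [0.577, -0.576, -0.578], [-0.399, 0.419, -0.816]]
0.1 [-6.09881016e-01 -3.08147686e+00  2.63628194e-03] 94.06826040841639
```

View pics/top0.png

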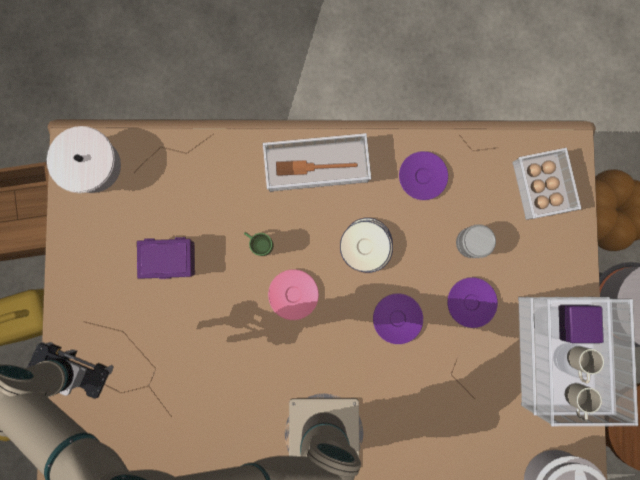

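View pics/scene0.png

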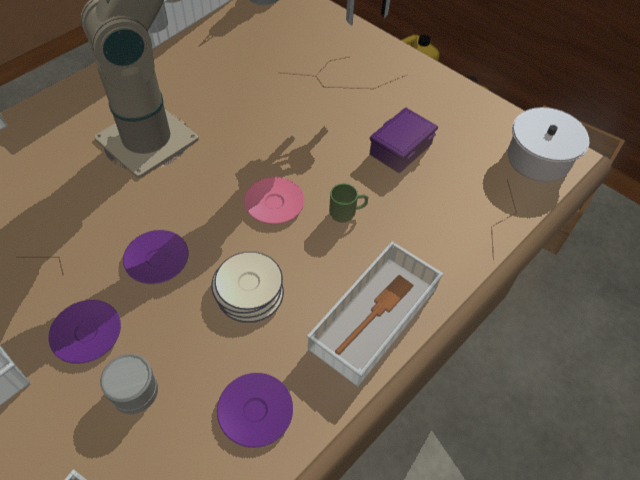

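```bash
cat > h.py <<'E'
import cv2,numpy as np
from scipy.optimize import least_squares
def bp(c,u,v,z):
    R,t,K=c["R"],c["t"],c["intrinsics"]; d=R.T@np.linalg.inv(K)@[u,v,1.]; o=-R.T@t
    return o+d*(z-o[2])/d[2]
def pj(c,X):
    p=(np.atleast_2d(X)@c["R"].T+c["t"])@c["intrinsics"].T; return p[:,:2]/p[:,2:]
def crop(c,ctr,half,s,circles=()):
    u,v=map(int,ctr); im=cv2.resize(c["color"][v-half:v+half,u-half:u+half],None,fx=s,fy=s,interpolation=cv2.INTER_CUBIC)
    a=np.linspace(0,2*np.pi,73)
    for x,y,z,r,col in circles:
        P=np.c_[x+r*np.cos(a),y+r*np.sin(a),np.full(73,z)]
        q=((pj(c,P)-[u-half,v-half]+.5)*s).astype(int)
        cv2.polylines(im,[q.reshape(-1,1,2)],True,col,1)
    return im
E
python3 - <<'E'
from h import *
T=np.load("pics/top0.npz");S=np.load("pics/scene0.npz")
print("pile",bp(T,366,246,40),bp(S,249,285,38),"mug",bp(T,262,242,85), bp(S,344,190,85))
a=crop(T,(366,246),33,12)[:,:];b=crop(S,(248,287),44,9)
a=cv2.resize(a,(400,400));b=cv2.resize(b,(400,400))
cv2.imwrite("pics/c1.png",np.hstack([a,b]))
E
```

```text
pile [ 549.10512442 -125.06200097   40.        ] [ 562.25514873 -128.08043432   38.        ] mug [558.20458847 178.10477382  85.        ] [549.92925916 192.38253958  85.        ]
```

View pics/c1.png

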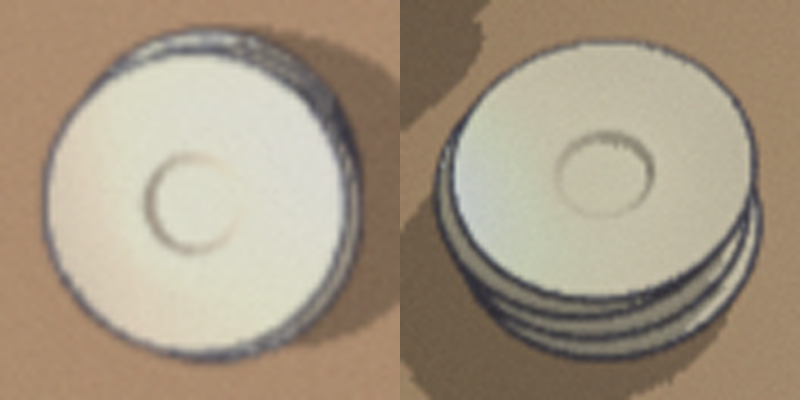

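```bash
python3 - <<'E'
from h import *
S=np.load("pics/scene0.npz")
im=cv2.resize(S["color"][266:326,208:288],None,fx=10,fy=10,interpolation=cv2.INTER_CUBIC)
im=cv2.convertScaleAbs(im,alpha=1.2,beta=10)
for k in range(0,80,10):cv2.putText(im,str(208+k),(k*10,12),0,.4,(0,0,255));cv2.line(im,(k*10,0),(k*10,6),(0,0,255));
for k in range(0,60,10):cv2.putText(im,str(266+k),(0,k*10+4),0,.4,(0,0,255))
cv2.imwrite("pics/c2.png",im)
E
```

```text
(no output)
```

View pics/c2.png

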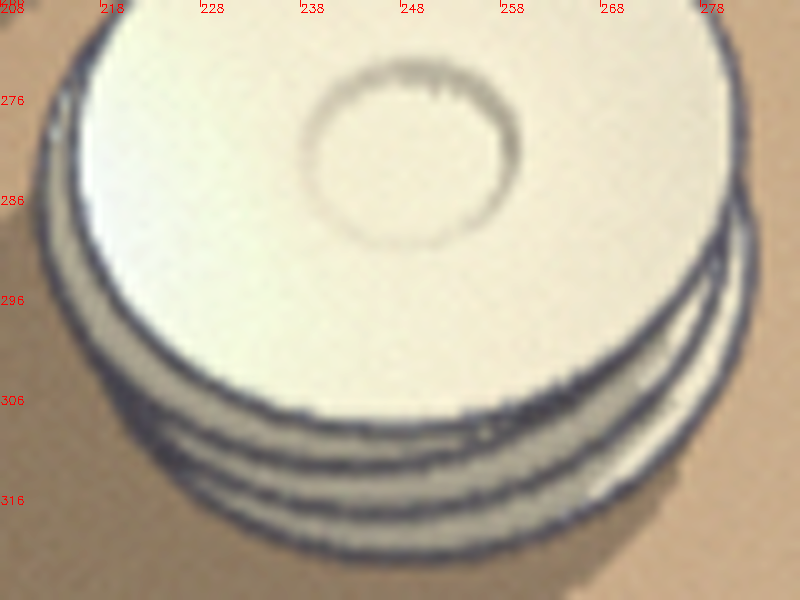

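```bash
cat > fit.py <<'E'
from h import *
def fitpts(c,pts,z,o,s,r=75):
    p=np.array(pts,float); uv=(p+.5)/s-.5+o
    P=np.array([bp(c,u,v,z)[:2] for u,v in uv])
    f=least_squares(lambda q:np.hypot(*(P-q).T)-r,P.mean(0),loss="soft_l1")
    return f.x, np.hypot(*(P-f.x).T)-r
E
python3 - <<'E'
from fit import *
S=np.load("pics/scene0.npz");T=np.load("pics/top0.npz")
A=[[(757,240),(752,290),(735,350),(700,410),(600,497),(500,543),(400,558),(300,545),(220,508)],
[(718,270),(690,330),(600,440),(500,496),(400,516),(300,505)],
[(40,180),(50,260),(90,340),(130,385),(200,435),(300,463),(400,465),(480,442)],
[(85,180),(100,250),(150,320),(230,390),(300,417),(400,428),(500,415),(600,375),(700,280),(738,180),(742,100)]]
X=[]
for k,a in enumerate(A):
    x,e=fitpts(S,a,9*k+15,(208,266),10);X.append(x);print(k,x.round(1),e.round(1))
print(np.diff(X,axis=0).round(1))
# top camera: top saucer rim and hollow
s=400/66
print(fitpts(T,[(46,200),(110,80),(190,52),(260,68),(325,130),(345,200),(325,280),(280,330),(200,357),(100,318)],42,(333,213),s))
# mug
for c,n,u,v in((T,"T",262,242),(S,"S",344,195)):
    im=c["color"][v-30:v+30,u-30:u+30];cv2.imwrite(f"pics/m{n}.png",cv2.resize(im,(400,400),interpolation=cv2.INTER_CUBIC))
cv2.imwrite("pics/m.png",np.hstack([cv2.imread("pics/mT.png"),cv2.imread("pics/mS.png")]))
E
```

```text
0 [ 563.7 -130.1] [ 0.7  0.2  0.1 -0.3 -1.1 -0.2  0.4  0.6 -0. ]
1 [ 555.4 -131.1] [ 0.3 -0.9 -0.1  0.7  0.5 -0.9]
2 [ 549.  -127.5] [-0.1 -0.3 -0.3 -0.1  0.8  0.3  0.2 -1.3]
3 [ 552.  -118.1] [-1.7 -0.8 -1.6  0.3  0.4  0.1  0.1  0.5 -0.4 -2.  -2.2]
[[-8.4 -1.1]
 [-6.4  3.6]
 [ 3.   9.4]]
(array([ 548.2865677 , -120.12256347]), array([-3.30477427, -2.22042339, -0.50784393, -0.47764352, -0.66059774,
       -0.61317572, -0.86287493, -0.60063836, -0.46141246, -3.15304741]))
```

View pics/m.png

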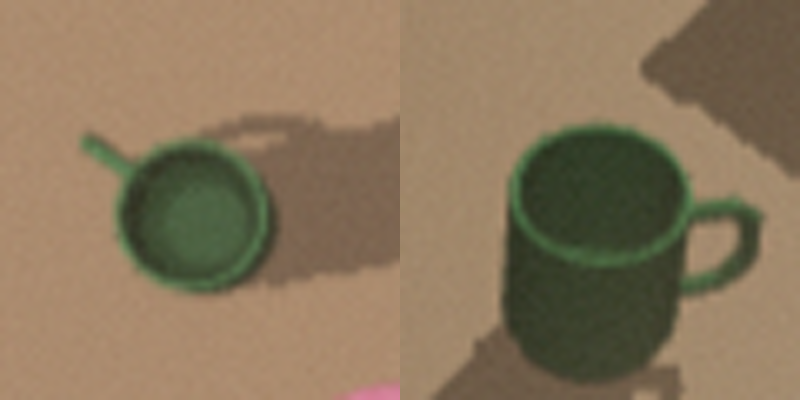

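```bash
cat > tap.py <<'E'
from rig import *
from h import *
from scipy.spatial.transform import Rotation as Ro
def down(psi): # tool z down, tool x axis at world angle psi (deg)
    p=np.radians(psi); x=np.array([np.cos(p),np.sin(p),0]); z=np.array([0,0,-1.])
    return Ro.from_matrix(np.c_[x,np.cross(z,x),z]).as_rotvec()
def pos(C,th,rho,z): t=np.radians(th); return [C[0]+rho*np.cos(t),C[1]+rho*np.sin(t),z]
E
python3 - <<'E'
from tap import *
from fit import fitpts
T=np.load("pics/top0.npz");S=np.load("pics/scene0.npz")
s=400/66
print("s0 top edge x",bp(T,*((np.array([215,29])+.5)/s-.5+[333,213]),15)[0]-75,"right edge y",bp(T,*((np.array([360,200])+.5)/s-.5+[333,213]),15)[1]+75)
q=400/60
b=lambda c,o,p,z:bp(c,*((np.array(p)+.5)/q-.5+o),z).round(1)
print("mug T",b(T,(232,212),(194.5,215.5),85),"S",b(S,(314,165),(200,194.5),85),"S base",b(S,(314,165),(190,382),3))
print("handle T",b(T,(232,212),(85,140),65),"S tip",b(S,(314,165),(355,225),50))
C=(562,-131)
print(Ro.from_rotvec(read_tcp_rot()).as_matrix().round(3).tolist())
print([read_ft_force().round(3) for _ in range(3)])
for th in range(180,-180,-45):
    for psi in (0,45,90,135,180,-45,-90,-135):
        j=inverse_kinematics(pos(C,th,115,6),down(psi)); 
        print(th,psi,None if j is None else np.round(j,2).tolist()[-1],end=" | ")
    print()
E
```

```text
s0 top edge x 562.0728198907905 right edge y -131.02935969279753
mug T [552.7 181.6  85. ] S [557.1 183.1  85. ] S base [572.7 168.3   3. ]
handle T [586.9 231.6  65. ] S tip [588.6 235.8  50. ]
[[-0.925, 0.381, -0.001], [0.381, 0.925, -0.002], [0.0, -0.002, -1.0]]
[array([-0.284, -0.093, -0.194]), array([-0.284, -0.093, -0.194]), array([-0.284, -0.093, -0.194])]
180 0 -0.7 | 180 45 -0.17 | 180 90 0.38 | 180 135 0.93 | 180 180 1.46 | 180 -45 -1.04 | 180 -90 2.24 | 180 -135 1.73 | 
135 0 -0.72 | 135 45 -0.21 | 135 90 0.32 | 135 135 0.85 | 135 180 1.39 | 135 -45 -1.29 | 135 -90 2.43 | 135 -135 1.9 | 
90 0 -0.84 | 90 45 -0.27 | 90 90 0.29 | 90 135 0.84 | 90 180 1.39 | 90 -45 -1.43 | 90 -90 2.51 | 90 -135 1.93 | 
45 0 -0.88 | 45 45 -0.27 | 45 90 0.31 | 45 135 0.89 | 45 180 1.47 | 45 -45 -1.44 | 45 -90 2.66 | 45 -135 2.04 | 
0 0 -0.82 | 0 45 -0.2 | 0 90 0.39 | 0 135 0.98 | 0 180 1.58 | 0 -45 -1.41 | 0 -90 2.81 | 0 -135 2.18 | 
-45 0 -0.71 | -45 45 -0.11 | -45 90 0.49 | -45 135 1.07 | -45 180 1.66 | -45 -45 -1.26 | -45 -90 2.89 | -45 -135 2.28 | 
-90 0 -0.63 | -90 45 -0.01 | -90 90 0.57 | -90 135 1.13 | -90 180 1.7 | -90 -45 -1.15 | -90 -90 2.85 | -90 -135 2.27 | 
-135 0 -0.6 | -135 45 -0.02 | -135 90 0.52 | -135 135 1.06 | -135 180 1.57 | -135 -45 -0.95 | -135 -90 2.5 | -135 -135 1.91 |
```

```bash
cat >> tap.py <<'E'
Z=6
def tap(C,th,rho,psi=None,back=115,v=30):
    psi=th if psi is None else psi
    move_linear(pos(C,th,back,Z),200,down(psi))
    move_linear(pos(C,th,rho+14,Z),150)
    f0=read_ft_force(); move_linear(pos(C,th,rho,Z),v); f=read_ft_force()-f0
    print(th,"t",round(read_time(),2),"f",f.round(2),np.round(read_eef_pos(),1))
    move_linear(pos(C,th,back,Z),150)
def shot(tag):
    for n in("top","scene"):
        c=read_camera(n); np.savez(f"pics/{n}{tag}.npz",**c)
E
python3 - <<'E'
from tap import *
C=(562.5,-130.7)
clamp(); print(read_time(),read_finger_gap())
move_ptp(pos(C,180,115,110),down(180)); print(read_time())
move_linear(pos(C,180,115,Z),150)
tap(C,180,83.5); tap(C,135,83.5); tap(C,90,83.5)
move_linear(pos(C,90,150,Z),200)
shot(1); print(read_time())
S=np.load("pics/scene1.npz")
im=cv2.resize(S["color"][246:326,203:293],(788,700),interpolation=cv2.INTER_CUBIC)[100:]
cv2.imwrite("pics/c3.png",cv2.convertScaleAbs(im,alpha=1.2,beta=10))
E
```

```text
1.5167 0.8886353947035641
4.2167
180 t 6.19 f [-1.54  0.53  1.24] [ 478.7 -130.6    5.9]
135 t 8.37 f [ 2.26 -0.34  0.24] [503.6 -71.8   6. ]
90 t 10.54 f [ 0.35  0.86 -0.63] [562.5 -47.4   6. ]
11.325
```

View pics/c3.png

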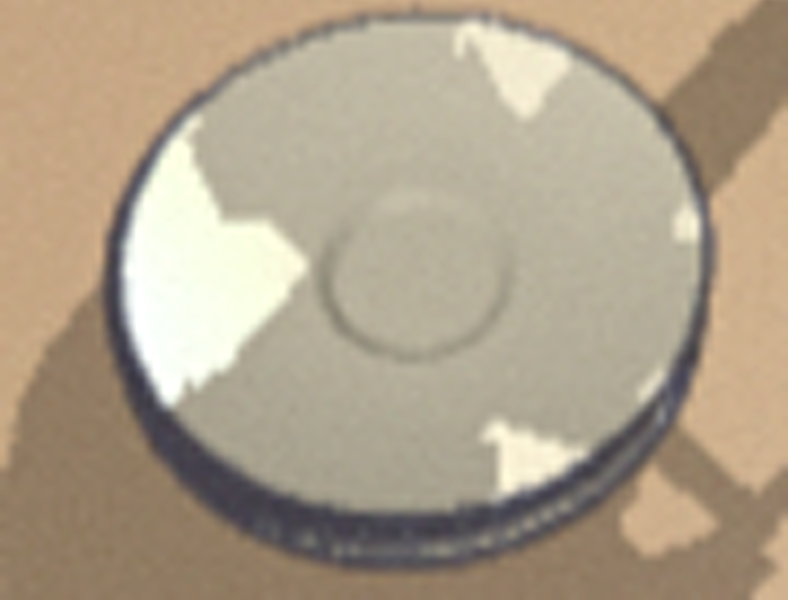

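```bash
python3 - <<'E'
from tap import *
C=(562.5,-130.7)
for th in(45,0,-45,-90,-135): tap(C,th,83.3)
move_linear(pos(C,-135,150,Z),200)
move_linear(pos(C,-135,170,160),250)
shot(2); print(read_time())
S=np.load("pics/scene2.npz");T=np.load("pics/top2.npz")
im=cv2.resize(S["color"][246:326,203:293],(788,700),interpolation=cv2.INTER_CUBIC)[100:]
cv2.imwrite("pics/c4.png",cv2.convertScaleAbs(im,alpha=1.3,beta=20))
E
```

```text
45 t 13.14 f [ 0.67 -1.04 -0.64] [621.4 -71.9   6. ]
0 t 15.32 f [-0.05  0.18  0.68] [ 645.9 -130.6    6.1]
-45 t 17.49 f [-0.72  0.04  0.06] [ 621.5 -189.7    6.1]
-90 t 19.67 f [ 1.48 -0.84 -1.26] [ 562.6 -214.1    6. ]
-135 t 21.84 f [-0.93 -1.04  0.6 ] [ 503.5 -190.     6. ]
23.4
```

View pics/c4.png

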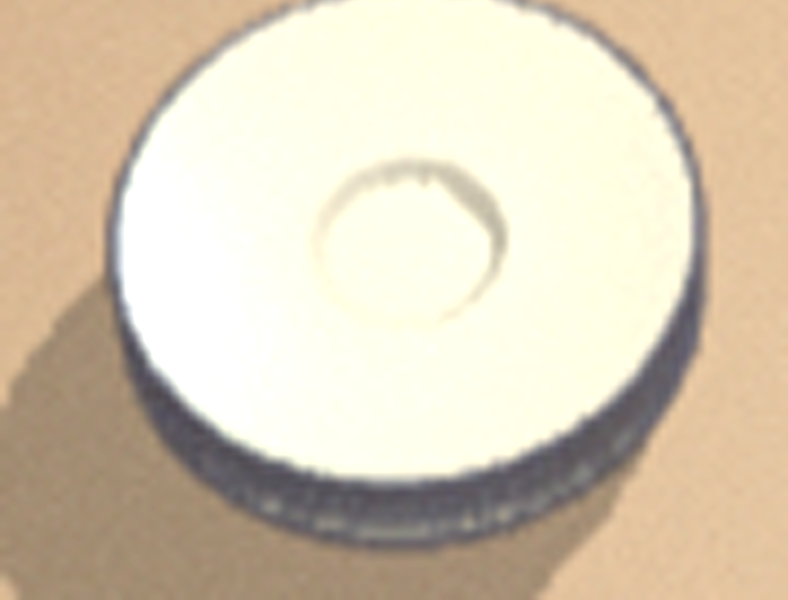

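```bash
python3 - <<'E'
from fit import *
def fr(c,p,z,o,s):
    uv=(np.array(p,float)+.5)/s-.5+o;P=np.array([bp(c,u,v,z)[:2] for u,v in uv])
    f=least_squares(lambda q:np.hypot(*(P-q[:2]).T)-q[2],[*P.mean(0),74],loss="soft_l1");return f.x.round(2)
S=np.load("pics/scene2.npz");o=(203,246+100/8.756)
print("s3 view",fr(S,[(118,240),(140,340),(200,425),(280,465),(390,482),(500,468),(600,418),(670,330),(697,225),(670,115),(590,30),(200,90)],43,o,8.756))
print("s0",fitpts(S,[(390,544),(280,526),(200,477),(500,530),(600,470),(690,350)],15,o,8.756))
# cream region centroid+equiv radius, both cams, before/after
for n,box in(("scene",(195,235,305,335)),("top",(330,205,405,285))):
  for k in(0,2):
    c=np.load(f"pics/{n}{k}.npz");a,b,d,e=box;im=c["color"][b:e,a:d].astype(float)
    big=cv2.resize(im,None,fx=6,fy=6,interpolation=cv2.INTER_CUBIC)
    m=((big[...,0]>130)&(big[...,0]>big[...,2]*.72)).astype(np.uint8)
    cs,_=cv2.findContours(m,0,cv2.CHAIN_APPROX_NONE);h=max(cs,key=cv2.contourArea)[:,0]
    uv=(h+.5)/6-.5+[a,b];P=np.array([bp(c,u,v,43)[:2] for u,v in uv])
    f=least_squares(lambda q:np.hypot(*(P-q[:2]).T)-q[2],[*P.mean(0),74],loss="soft_l1",f_scale=.5)
    print(n,k,f.x.round(2),np.abs(f.fun).mean().round(2))
E
```

```text
s3 view [ 561.66 -126.01   72.97]
s0 (array([ 559.67794925, -127.26261347]), array([-0.14677172,  0.38274393, -0.37398781,  0.66674863, -0.89819301,
        0.1744944 ]))
scene 0 [ 551.72 -120.87   71.96] 0.23
scene 2 [ 560.2  -126.39   71.97] 0.22
top 0 [ 549.6  -121.43   73.23] 1.6
top 2 [ 557.71 -126.91   72.87] 0.22
```

```bash
python3 - <<'E'
from tap import *
C=(562,-129.3)
move_ptp(pos(C,145,125,100),down(145))
move_linear(pos(C,145,120,Z),200)
tap(C,145,85)
move_linear(pos(C,145,130,110),250)
# mug approach: jaws (tool y) perpendicular to handle dir ~57deg -> tool x along 57 (or -123)
for psi in(57,237): print(psi,inverse_kinematics([555,182,120],down(psi)))
move_ptp([555-60*np.cos(np.radians(57)),182-60*np.sin(np.radians(57)),150],down(57))
ungrasp()
shot(3); print(read_time())
from h import *
for n,box in(("scene",(195,235,305,335)),("top",(330,205,405,285))):
    c=np.load(f"pics/{n}3.npz");a,b,d,e=box;im=c["color"][b:e,a:d].astype(float)
    big=cv2.resize(im,None,fx=6,fy=6,interpolation=cv2.INTER_CUBIC)
    m=((big[...,0]>130)&(big[...,0]>big[...,2]*.72)).astype(np.uint8)
    cs,_=cv2.findContours(m,0,cv2.CHAIN_APPROX_NONE);h=max(cs,key=cv2.contourArea)[:,0]
    uv=(h+.5)/6-.5+[a,b];P=np.array([bp(c,u,v,43)[:2] for u,v in uv])
    f=least_squares(lambda q:np.hypot(*(P-q[:2]).T)-q[2],[*P.mean(0),74],loss="soft_l1",f_scale=.5)
    print(n,f.x.round(2),np.abs(f.fun).mean().round(2))
S=np.load("pics/scene3.npz");T=np.load("pics/top3.npz")
a=cv2.resize(S["color"][246:331,203:293],(400,378),interpolation=cv2.INTER_CUBIC);b=cv2.resize(T["color"][203:288,321:411],(400,378),interpolation=cv2.INTER_CUBIC)
cv2.imwrite("pics/c5.png",np.hstack([a,b]))
E
```

```text
145 t 27.47 f [-2.    0.7   0.04] [492.  -80.2   5.9]
57 [ 0.03879591  0.71967175 -0.65538533  1.7774838   0.56852958  0.84225765
 -1.46350809]
237 [ 0.23742975  0.87279773 -1.06140531  1.77197198  0.87810437  1.05355101
  1.41037722]
31.25
scene [564.63 -87.88  34.52] 8.67
top [ 559.98 -126.49   70.96] 0.92
```

View pics/c5.png

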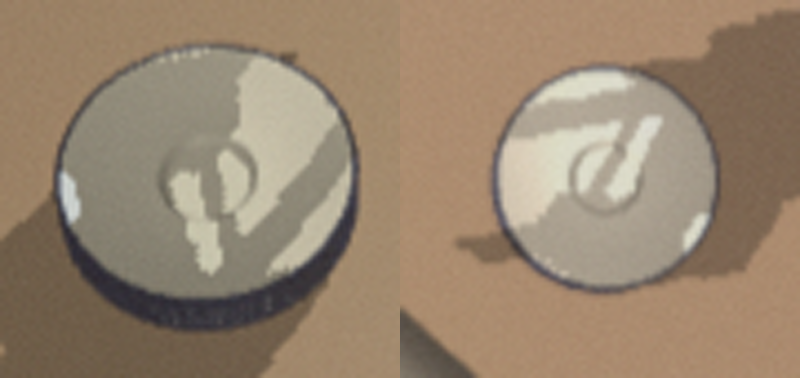

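```bash
python3 - <<'E'
from tap import *
m=[555,182.4]
move_linear([*m,150],200,down(57))
move_linear([*m,31],120)
clamp(); print(read_finger_gap(),read_eef_pos().round(2),read_ft_force().round(2),read_time())
shot(4)
S=np.load("pics/scene4.npz");T=np.load("pics/top4.npz")
u,v=344,195
f=lambda c:cv2.resize(c["color"][v-35:v+35,u-35:u+35],(400,400),interpolation=cv2.INTER_CUBIC)
cv2.imwrite("pics/c6.png",cv2.convertScaleAbs(np.hstack([f(np.load("pics/scene0.npz")),f(S)]),alpha=1.3,beta=15))
s=400/90
def E(c,o,l,r,t,b,z): # ellipse extreme px -> center
    P=lambda p:bp(c,*((np.array(p)+.5)/s-.5+o),z)
    return P([(l+r)/2,(t+b)/2]).round(1)
print("s3 S",E(S,(203,246),58,355,45,300,43),"T",E(T,(321,203),95,317,66,291,43))
E
```

```text
64.62921686136362 [555.23 182.37  31.18] [ 0.21 -0.28  2.32] 33.4083
s3 S [ 563.8 -128.8   43. ] T [ 558.5 -127.7   43. ]
```

View pics/c6.png

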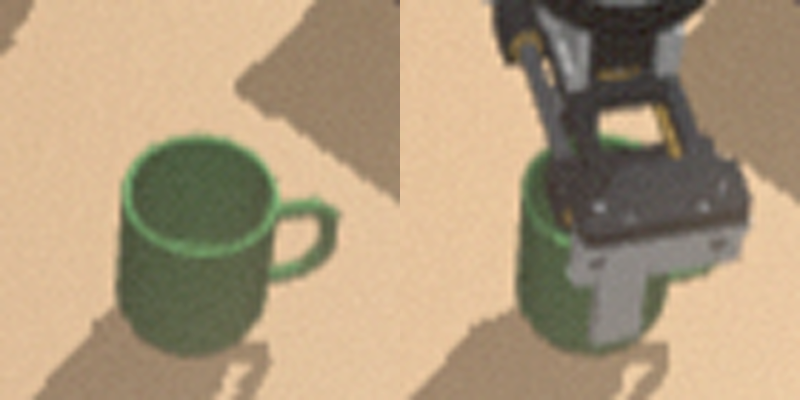

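```bash
cat > rim.py <<'E'
from h import *
from scipy.ndimage import map_coordinates
def rim(c,x0,z=43.5,r0=73.5,lo=66,hi=80,loss_s=.4,sgn=-1,ch=None):
    g=c["color"].astype(float); g=cv2.GaussianBlur(g.mean(2) if ch is None else g[...,ch],(0,0),.6)
    a=np.linspace(0,2*np.pi,180,endpoint=False);r=np.arange(lo,hi,.25);x=np.array(x0,float)
    for _ in range(4):
        P=np.stack([x[0]+np.outer(np.cos(a),r),x[1]+np.outer(np.sin(a),r),np.full((180,len(r)),z)],-1)
        uv=pj(c,P.reshape(-1,3)); I=map_coordinates(g,[uv[:,1],uv[:,0]],order=3).reshape(180,-1)
        G=np.gradient(I,axis=1)*sgn; k=G.argmax(1); ok=G.max(1)>1.5
        E=np.c_[x[0]+r[k]*np.cos(a),x[1]+r[k]*np.sin(a)][ok]
        f=least_squares(lambda q:np.hypot(*(E-q[:2]).T)-q[2],[*x,r0],loss="soft_l1",f_scale=loss_s);x=f.x[:2]
    return f.x.round(2),np.median(np.abs(f.fun)).round(2),ok.sum()
E
python3 - <<'E'
from rim import *
for k in(2,3,4):
    for n in("scene","top"): print(k,n,*rim(np.load(f"pics/{n}{k}.npz"),(561,-127)))
# mug outer rim at z=85 r=33: green/dark -> table brightness step (red channel)
for n,x in(("scene",(556.5,183)),("top",(553,181.6))):
    print("mug",n,*rim(np.load(f"pics/{n}0.npz"),x,85,33,29,38,.4,1,2))
E
```

```text
2 scene [ 560.99 -126.71   72.16] 0.16 180
2 top [ 557.52 -126.89   72.17] 0.18 180
3 scene [ 562.75 -127.88   72.06] 0.19 180
3 top [ 559.04 -127.74   71.87] 0.38 180
4 scene [ 562.61 -127.93   72.17] 0.17 180
4 top [ 559.   -127.84   72.07] 0.19 180
mug scene [558.72 181.53  34.19] 0.59 125
mug top [551.82 180.37  33.76] 0.98 177
```

```bash
python3 - <<'E'
from tap import *
p=[560.9,-127.7]
move_linear([555.2,182.4,98],150); 
move_linear([*p,98],160); print(read_finger_gap(),read_time())
move_linear([*p,68],60); dwell(.2)
shot(5); print(read_eef_pos().round(2),read_time())
S=np.load("pics/scene5.npz");T=np.load("pics/top5.npz")
# predicted circles if mug at p: body r33 at base+20 and base foot; saucer rim
b=68-31.2
def cr(c,bx,by):
    o=cv2.resize(c["color"][by:by+95,bx:bx+95],(760,760),interpolation=cv2.INTER_CUBIC);return o
im=cr(S,203,236)[:600]
cv2.imwrite("pics/c7.png",cv2.convertScaleAbs(im,alpha=1.4,beta=20))
# scene-frame target: mug axis at s3 scene centre
for x in((562.6,-127.9),):
    for z,r in((b+20,33),(b+4,23),(b,18)):
        a=np.radians(np.arange(0,360,5));q=(pj(S,np.c_[x[0]+r*np.cos(a),x[1]+r*np.sin(a),np.full(72,z)])-[203,236]+.5)*8
        print(z,r,"l",q[:,0].min().round(),"r",q[:,0].max().round(),"bot",q[:,1].max().round())
E
```

```text
64.2918197208696 36.2
[ 561.13 -127.77   68.31] 37.15
56.8 33 l 248.0 r 490.0 bot 465.0
40.8 23 l 289.0 r 456.0 bot 463.0
36.8 18 l 308.0 r 439.0 bot 455.0
```

View pics/c7.png

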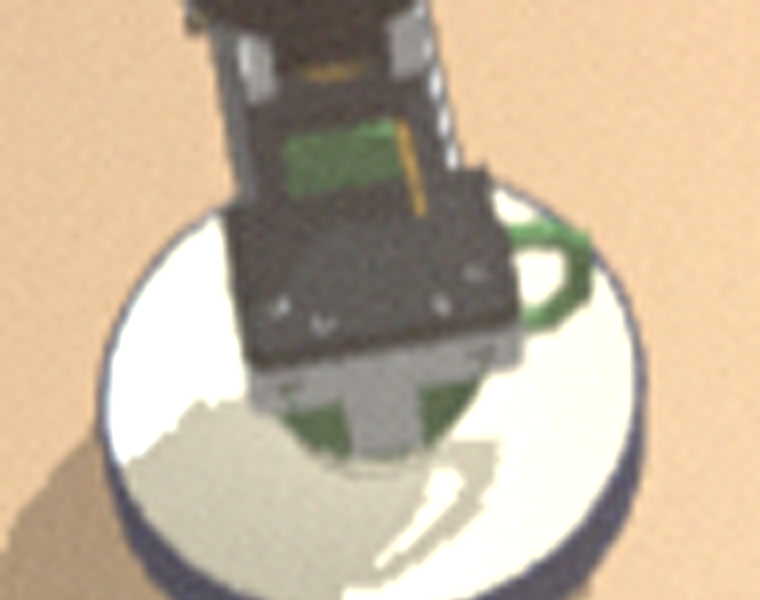

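```bash
python3 - <<'E'
from tap import *
p=[560.9,-127.7]
print(read_ft_force().round(2))
print(move_linear([*p,64.6],30)); dwell(.2); f=read_ft_force(); print(f.round(2),read_eef_pos().round(2))
print(move_linear([*p,61.5],8,contact_N=2.5)); dwell(.2); print(read_ft_force().round(2),read_eef_pos().round(2),read_time())
E
```

```text
[ 0.04  0.48 -1.8 ]
False
[ 0.51 -0.18 -1.52] [ 560.92 -127.65   64.6 ]
True
[-0.59 -0.54  5.35] [ 561.07 -127.7    63.12] 38.125
```

```bash
python3 - <<'E'
from tap import *
ungrasp(); dwell(.2)
p=read_eef_pos(); move_linear([p[0],p[1],175],90)
move_linear([420,100,230],200); dwell(.3)
shot(6); print(read_time())
from rim import *
for n in("scene","top"): print(n,*rim(np.load(f"pics/{n}6.npz"),(561,-128)))
S=np.load("pics/scene6.npz");T=np.load("pics/top6.npz")
f=lambda c,u,v:cv2.resize(c["color"][v:v+90,u:u+90],(400,400),interpolation=cv2.INTER_CUBIC)
cv2.imwrite("pics/c8.png",cv2.convertScaleAbs(np.hstack([f(S,203,236),f(T,321,203)]),alpha=1.3,beta=15))
E
```

```text
42.2833
scene [ 562.63 -127.89   72.17] 0.17 149
top [ 559.09 -127.8    71.98] 0.23 180
```

View pics/c8.png

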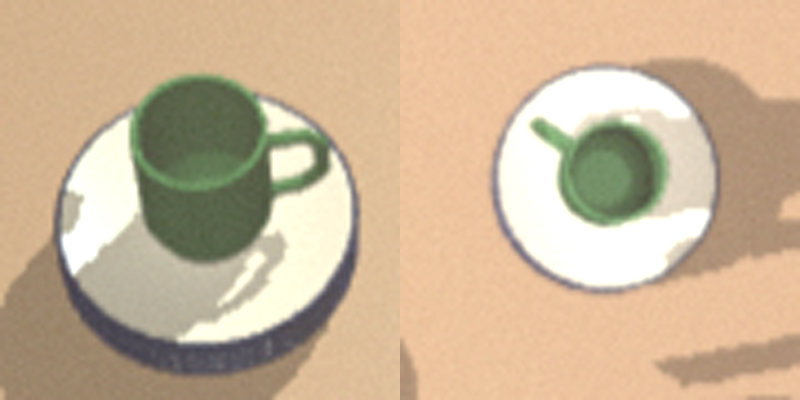

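```bash
python3 - <<'E'
from rim import *
S=np.load("pics/scene6.npz");x=(562.63,-127.89)
g=cv2.GaussianBlur(S["color"].astype(float).mean(2),(0,0),.5)
cam=-S["R"].T@S["t"];a0=np.degrees(np.arctan2(cam[1]-x[1],cam[0]-x[0]))
r=np.arange(68,84,.25)
for d in range(-75,76,15):
    t=np.radians(a0+d);uv=pj(S,np.c_[x[0]+r*np.cos(t),x[1]+r*np.sin(t),np.full(len(r),13.5)])
    I=map_coordinates(g,[uv[:,1],uv[:,0]],order=3);G=np.gradient(I);print(d,"outline r",r[G.argmax()],"dark",r[I.argmin()],G.max().round(1))
E
```

```text
-75 outline r 75.5 dark 71.5 2.7
-60 outline r 74.5 dark 68.75 2.7
-45 outline r 74.75 dark 70.25 2.6
-30 outline r 74.0 dark 70.25 2.3
-15 outline r 74.0 dark 71.0 2.2
0 outline r 74.0 dark 70.5 1.8
15 outline r 74.25 dark 69.0 2.0
30 outline r 82.0 dark 68.75 2.5
45 outline r 74.5 dark 68.0 4.9
60 outline r 74.25 dark 68.5 4.9
75 outline r 74.0 dark 71.25 5.0
```

```bash
python3 -c "
from rig import *
print(read_time(), read_ft_force()); job_done()"
```

```text
42.2833 [-0.2081475   0.1956034  -0.24374518]
the job is handed in; nothing more can be done
```

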